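# Hang the pet's treat pail on the balcony hanger

## Robot

A 7-joint arm with a two-finger parallel gripper is mounted at the origin on the work surface. World frame = base frame: x ahead of the robot, y to its left, z up, the work surface at z = 0. Lengths are in m, angles in rad, forces in N, time in s.
With the tool pointing down it reaches from about 0.425 to 1.025 m from the base axis. Payload 9.4 kg.
Tool frame: the origin (TCP) lies on the front face of the gripper's body, between the roots of the fingers; the fingertips stand 73 mm ahead of it and the grasp point (between the pads) lies 54 mm ahead of it (env.finger_overhang is the distance from the TCP to the fingertips, in m); z points along the fingers, y is the line along which they close (so a half turn about z gives the same grasp; the last joint's range is limited). The gripper opens to 85 mm and grips with 20 to 120 N. Pads are 22 mm wide; open, the fingers measure 114 mm over their backs; the gripper's body (76 mm by 85 mm) begins 54 mm behind the grasp point. The pads swing forward as they close: fully open they stand 13 mm farther back than shut.
Start: joints at [1.259, 0.599, -0.003, 1.599, 0.002, 0.943, -0.08], TCP at [0.169, -0.705, 0.304] pointing down, gripper open.
Joint ranges: [-2.57, 2.57], [-0.35, 1.97], [-1.29, 1.29], [0.11, 2.56], [-1.05, 4.19], [0.11, 1.86], [-2.63, 2.63]. Speed limits (rad/s): [2.22, 2.22, 3.01, 3.01, 3.14, 3.14, 3.14].

## Interface

Orientations are given as a unit quaternion [x, y, z, w].
In Python, from station import status, cams, job, nets, env gives the robot as it stands.
- The arm moves only by the shell command python3 -m pendant 'ROWS' [OPENING] [FORCE]. ROWS is JSON, a list of rows, each an object of numbers: "dx", "dy", "dz": the shift along the tool's x, y, z scaled (see below); "wx", "wy", "wz": the turn, a rotation vector about the tool's x, y, z scaled (see below). A call has 1 to 5 rows; each row shifts and turns the commanded pose from where the row before left it, along the tool's axes as they then stand; what a row does not reach is not made up. The controller multiplies each number of a shift by 40 mm and each number of a turn by 0.08 rad. A row lasts 1/12 s, in which the tool goes at most 41.7 mm and 7.16 degrees, less where a joint would pass 70% of its speed; a pose out of reach is approached as far as the arm can. A call with a number of a shift or a turn outside -1 to 1 is refused whole. A call with a gripper value outside its range is refused whole. OPENING is the opening, from 0 (shut) to 1 (fully open), set as the call begins (- or left out, the last holds). The fingers move at their own pace and stop on an object; FORCE is the grip in N (left out, the last holds). Time passes only in rows, so rows that do not move let the fingers close. It gives the time, the measured TCP pose, the force, the opening and the grip force at its end, in the units of the state.
- status.get_state(): the state, without advancing time (a new reading comes with each control period).
- cams.get_image(name): name is "scene" or "side" or "wrist"; returns a dict with "image" (480x640x3 uint8, blue, green, red), "fx", "fy", "cx", "cy" (pixels), "eye" and "attitude" of the camera in the world. Camera axes: x right, y up, looking along -z (the intrinsics and any distortion apply to the point x, -y, -z); pixel columns grow to the right and rows downward; lengths in m; the calibration is good to about 2 mm. A picture is of the moment at which its call begins. There is no depth.
- job.job_done(): hands the job in; it is judged then, once.
Trained networks look in the newest picture that a camera, given by its name, has taken for a name from the list of things; names that differ only in an ending like _2 or _b are one class to them, and where a whole thing is asked for, a point or a joint stands for the part that bears it (a point fixed in the world has none). Each returns a list of dicts, best first, with "confidence" (0 to 1); they miss things now and then, are a little off and sometimes report something else, mostly with a low value. They report only what shows in the picture. A call takes as long as a camera call.
- nets.boxes_of(camera, name): "xy" ([column, row] in pixels, amid what is visible of it).
- nets.cut_out(camera, name): "mask" (480x640 bool, what is visible of it) and "xy" ([column, row] in pixels, amid what is visible of it).
- nets.mark_of(camera, name): "xy" ([column, row] in pixels: a listed point, or the origin of a listed thing).
The state is a dict: "clock": time; "joint_positions": joint angles; "dq": joint speeds; "joint_efforts": joint torques, N m; "tcp_pos": TCP position; "tool_rot": TCP orientation; "ft_force": force on the tool from outside, world axes, zero at the start; "wrist_torque": the same for the moment, N m; "width": finger opening in m; "gripper_force": force on a finger pad.
Only numpy, scipy, OpenCV 4.12 (cv2) and the standard library are available. Lean on these libraries where they do the work, as an engineer would, in place of code of your own. Each camera call takes 0.05 s, during which the arm holds its last target. There are 200 camera calls.

## Task

Swing the folded wire handle of the small metal pail upright with a fingertip while the pail stands on the bench, then take the pail by that handle and hang it on the twin-prong wire hanger, so that it hangs still with the handle lying across both prongs. Leave the glass treat jar standing where it is.

Things in the scene. Friction and masses are not known exactly. Their poses are not given: they have to be found in the camera images.
- bail_bar (a point): Middle of the top bar of the pail's wire handle (bail); turns with it. Bar 96 mm long along own y, wire 6 mm thick, its middle 36 mm a black grip tube of 12 mm diameter. Own z: from the pivot line to the bar (80 mm), vertical when upright. Starts folded towards the pail's -x (the robot), z 57 to 72 degrees off vertical. Stiff pivots (0.013 N m): stays where left, swings 74 degrees either way.
- pail: Small open metal pail, loose, 0.2 to 0.33 kg, 80 mm high, 80 mm diameter at the foot, 96 mm at the rim, the only vessel with a wire handle. Origin: centre of its underside; z up its axis; y along the handle's pivot line, which crosses the axis 70 mm above the origin. Handle upright: bar centre 150 mm above the underside; handle arms 108 mm apart.
- hook_seat (a point): Where the bar's middle rests on the fixed wire hanger, 215 mm above the bench, midway between two 7 mm steel prongs 64 mm apart along y (lay the bar along y). Prongs point to -x: level 12 mm either side of here, then the ends turn up (tips 22 mm out, 15 mm higher); inwards they rise 12 mm to uprights 82 mm behind (+x). Free space between prongs, nothing above the tips. Foot plate 170x110x8 mm.
- jar: Empty open glass treat jar, loose, 72 mm diameter, 100 mm high, standing on the bench. Origin: centre of its underside; z up. Not to be moved.

How it is judged:
By the outcome, as a careful person would: the job done as asked, in the order asked, and still so for the second after the job is handed in, with the robot touching nothing.
It also fails if it takes over 70 s, if anything falls off the work surface, if the arm or the gripper's body presses on something with over 40 N, if the wrist force passes 120 N, or if a joint passes its speed limit or range.

## Working session

There is one attempt and no reset: what is moved stays moved. The work goes in short steps, Python scripts to look and compute and a shell command to move; the robot and the scene stay as the last step left them, time stands still between calls to the robot, and variables do not carry over. Pictures are saved under pics/ and viewed, at most 10 in all, crops included, and the job is handed in when it is done.

```bash
ls; mkdir -p pics
cat > h.py <<'E'
import numpy as np,cv2
from scipy.spatial.transform import Rotation as R
from station import status,cams,job,nets,env
def ray(c,xy):
    d=np.array([(xy[0]-c["cx"])/c["fx"],-(xy[1]-c["cy"])/c["fy"],-1.])
    a=np.array(c["attitude"],float); M=a if a.shape==(3,3) else R.from_quat(a).as_matrix()
    d=M@d; return np.array(c["eye"]),d/np.linalg.norm(d)
def plane(c,xy,z):
    e,d=ray(c,xy); return e+d*(z-e[2])/d[2]
def tri(rs):
    A=0;b=0
    for e,d in rs:
        P=np.eye(3)-np.outer(d,d);A=A+P;b=b+P@e
    p=np.linalg.solve(A,b); return p,[np.linalg.norm((np.eye(3)-np.outer(d,d))@(p-e)) for e,d in rs]
E
python3 - <<'E'
from h import *
s=status.get_state();print(s["clock"],s["tcp_pos"],s["tool_rot"],s["width"],s["ft_force"])
C={}
for n in["scene","side"]:
    C[n]=cams.get_image(n);cv2.imwrite(f"pics/{n}0.png",C[n]["image"]);print(n,{k:v for k,v in C[n].items() if k!="image"})
for o in["bail_bar","pail","hook_seat","jar"]:
    rs=[]
    for n in C:
        m=nets.mark_of(n,o);print(o,n,[(np.round(x["xy"]),round(x["confidence"],2)) for x in m[:3]])
        if m: rs.append(ray(C[n],m[0]["xy"]))
    if len(rs)==2:print(tri(rs))
E
```

```text
pics
0.0 [ 0.16859176 -0.70476818  0.30299664] [ 9.93111396e-01  1.17171462e-01 -1.61902769e-04 -7.59616028e-04] 0.08541471295779919 [ 0.23218894 -0.13650519  0.09382311]
scene {'fx': 524.6715556168988, 'fy': 524.6715556168988, 'cx': 323.1999229368393, 'cy': 250.31751524116987, 'eye': array([1.21118547, 0.12716391, 0.91768953]), 'attitude': array([0.19274029, 0.23602055, 0.7418644 , 0.5973129 ])}
side {'fx': 489.23862277338947, 'fy': 489.23862277338947, 'cx': 321.5373807794663, 'cy': 238.1493778957895, 'eye': array([ 0.33295202, -0.54128448,  0.56655883]), 'attitude': array([ 0.45983288, -0.12526375, -0.23409866,  0.84738453])}
bail_bar scene [(array([417., 218.]), 0.88)]
bail_bar side [(array([213., 237.]), 0.77)]
(array([0.53223301, 0.17111889, 0.10685866]), [np.float64(0.0038927602498311747), np.float64(0.003892760249831185)])
pail scene [(array([421., 281.]), 0.73)]
pail side [(array([244., 267.]), 0.73)]
(array([ 0.59869167,  0.20684589, -0.0086147 ]), [np.float64(3.5005950930848514e-06), np.float64(3.5005950929877683e-06)])
hook_seat scene []
hook_seat side []
jar scene [(array([295., 340.]), 0.76)]
jar side [(array([386., 292.]), 0.94)]
(array([ 0.78606405, -0.0120172 ,  0.00125865]), [np.float64(0.004267579316851392), np.float64(0.004267579316851365)])
```

View pics/scene0.png

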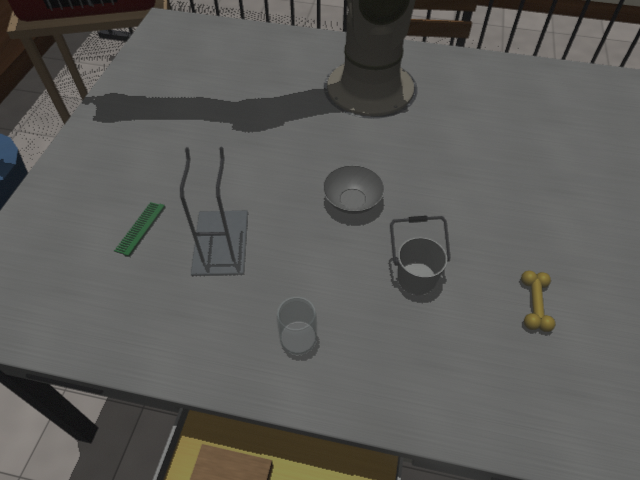

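View pics/side0.png

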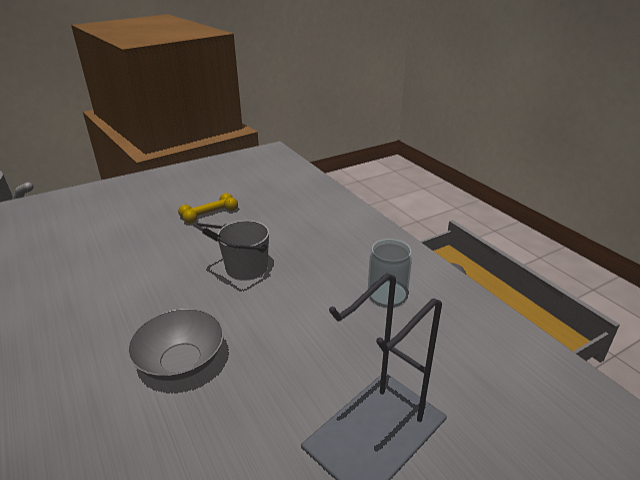

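The scene picture shows the pail at about (421,270), with its bail folded towards the robot and the black grip tube at (418,219). The hanger tips are at (187,150) and (221,150), its plate around (220,243), and the jar at (297,325). The side picture shows the prong tips at (336,313) and (382,345), and the jar at (388,275).

Run:
```python
from h import *
a=cams.get_image("scene");b=cams.get_image("side")
t1=tri([ray(a,(222,150)),ray(b,(335,313))]);t2=tri([ray(a,(187,150)),ray(b,(382,344))]);print("tips +y,-y",t1,t2)
print("tops",tri([ray(a,(233.5,236)),ray(b,(390,280))]),)
for p in[(197,210),(248,210),(191,275),(245,275)]:print("plate",plane(a,p,.008).round(3))
for p in[(302,446),(385,376),(447,415)]:print("plate side",plane(b,p,.008).round(3))
for p in[(391,221),(445,217),(408,220),(428,218)]:print("bar",plane(a,p,.107).round(3))
for p in[(391,264),(448,260)]:print("pivot",plane(a,p,.07).round(3))
for n,c in(("scene",a),("side",b)):
    for o in ("pail",):
        m=nets.cut_out(n,o);
        if m:
            k=m[0]["mask"];ys,xs=np.where(k);print(n,xs.min(),xs.max(),ys.min(),ys.max())
cr=a["image"][120:300,160:470];cv2.imwrite("pics/crop1.png",cv2.resize(cr,(775,450),interpolation=cv2.INTER_CUBIC))
```

```text
tips +y,-y (array([ 0.54121834, -0.21281606,  0.22059857]), [np.float64(0.002576493866023644), np.float64(0.0025764938660236495)]) (array([ 0.5559326 , -0.27614836,  0.22200338]), [np.float64(0.0018769690236735503), np.float64(0.0018769690236735018)])
tops (array([ 0.68124463, -0.14554214,  0.15932018]), [np.float64(0.006220136529755975), np.float64(0.006220136529755932)])
plate [ 0.529 -0.308  0.008]
plate [ 0.504 -0.196  0.008]
plate [ 0.696 -0.259  0.008]
plate [ 0.672 -0.151  0.008]
plate side [ 0.502 -0.205  0.008]
plate side [ 0.661 -0.168  0.008]
plate side [ 0.692 -0.265  0.008]
bar [0.547 0.124 0.107]
bar [0.514 0.227 0.107]
bar [0.538 0.156 0.107]
bar [0.524 0.194 0.107]
pivot [0.624 0.138 0.07 ]
pivot [0.59  0.246 0.07 ]
scene 390 450 216 294
side 194 268 221 280
```

View pics/crop1.png

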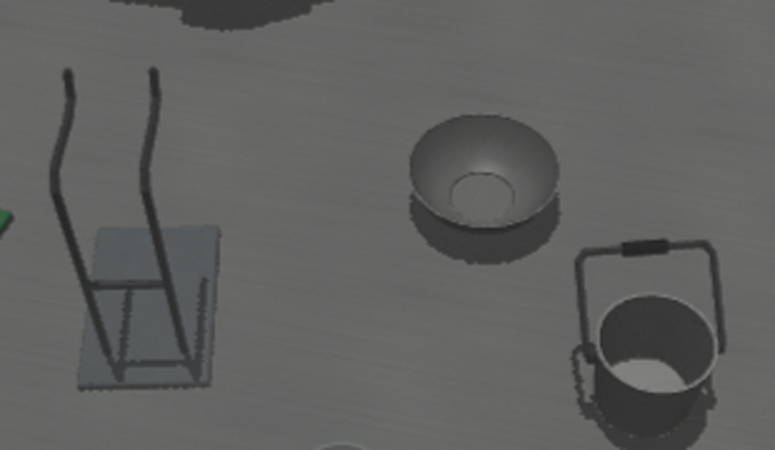

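The crop confirms the geometry. The hanger yaw is about 0.24 rad with its seat near (0.570,-0.239). The pail yaw is about 0.30 rad, with its centre near (0.60,0.197) and its bar near (0.531,0.175,0.107). I'll sweep over to the pail next.

```bash
cat > g.py <<'E'
# go-to calculator: python3 g.py x y z yaw -> total shift/turn in tool units
import sys
from h import *
s=status.get_state();p=np.array(s["tcp_pos"]);q=R.from_quat(s["tool_rot"])
x,y,z,w=map(float,sys.argv[1:5]); T=R.from_euler("z",w)*R.from_quat([1,0,0,0])
print("at",p.round(4),"ov",env.finger_overhang,"shift",(q.inv().apply(np.array([x,y,z])-p)/.04).round(2),"turn",((q.inv()*T).as_rotvec()/.08).round(2),"F",np.round(s["ft_force"],1),"w",round(s["width"],4),"t",round(s["clock"],1),"j",np.round(s["joint_positions"],2))
E
python3 -m pendant '[{"dz":-0.5,"dy":-0.8},{"dz":-0.5,"dy":-0.8},{"dz":-0.5,"dy":-0.8},{"dz":-0.5,"dy":-0.8},{"dz":-0.5,"dy":-0.8}]' 0
python3 -m pendant '[{"dx":0.95,"wz":-0.85},{"dx":0.95,"wz":-0.85},{"dx":0.95,"wz":-0.85},{"dx":0.95,"wz":-0.85},{"dx":0.95,"wz":-0.85}]'
python3 -m pendant '[{"dx":0.95,"wz":-0.85},{"dx":0.95,"wz":-0.85},{"dx":0.95,"wz":-0.85},{"dx":0.95,"wz":-0.85},{"dx":0.95,"wz":-0.85}]'
python3 -m pendant '[{"dx":0.95,"wz":-0.85},{"dx":0.95,"wz":-0.85},{"dx":0.95,"wz":-0.85},{"dx":0.95,"wz":-0.85},{"dx":0.95,"wz":-0.85}]'
python3 -m pendant '[{"dx":0.95,"wz":-0.85},{"dx":0.95,"wz":-0.85},{"dx":0.95,"wz":-0.85},{"dx":0.95,"wz":-0.85},{"dx":0.95,"wz":-0.85}]'
python3 g.py 0.488 0.162 0.30 1.87
```

```text
at [ 0.1687 -0.7051  0.3039] ov 0.0726 shift [ 12.81 -19.22   0.1 ] turn [ -0.     0.   -20.44] F [-0.3  0.3 -0.8] w 0.0851 t 0.7 j [ 1.26  0.6  -0.    1.6   0.    0.94 -0.08]validation failed for argument at $[0]...
validation failed for argument at $[0]...
validation failed for argument at $[0]...
validation failed for argument at $[0]...
validation failed for argument at $[0]...
```

```bash
python3 -m pendant '[{"dx":0,"dy":-0.8,"dz":-0.5,"wx":0,"wy":0,"wz":0},{"dx":0,"dy":-0.8,"dz":-0.5,"wx":0,"wy":0,"wz":0},{"dx":0,"dy":-0.8,"dz":-0.5,"wx":0,"wy":0,"wz":0},{"dx":0,"dy":-0.8,"dz":-0.5,"wx":0,"wy":0,"wz":0},{"dx":0,"dy":-0.8,"dz":-0.5,"wx":0,"wy":0,"wz":0}]' 0; python3 g.py 0.488 0.162 0.30 1.87
```

```text
clock: 1.12
tcp_pos: [0.131, -0.548, 0.4046]
tool_rot: [0.993, 0.117, -0.0, -0.0]
ft_force: [-0.1, 0.4, -0.3]
width: 0.0252
gripper_force: 0.0
at [ 0.131  -0.548   0.4046] ov 0.0726 shift [ 12.81 -15.19   2.62] turn [ -0.    -0.   -20.44] F [-0.1  0.4 -0.3] w 0.0252 t 1.1 j [ 1.24  0.3  -0.01  1.85  0.    0.99 -0.1 ]
```

All six keys are needed in every row. Sweeping now.

```bash
python3 -m pendant '[{"dx":0.95,"dy":0,"dz":0,"wx":0,"wy":0,"wz":-0.85},{"dx":0.95,"dy":0,"dz":0,"wx":0,"wy":0,"wz":-0.85},{"dx":0.95,"dy":0,"dz":0,"wx":0,"wy":0,"wz":-0.85},{"dx":0.95,"dy":0,"dz":0,"wx":0,"wy":0,"wz":-0.85},{"dx":0.95,"dy":0,"dz":0,"wx":0,"wy":0,"wz":-0.85}]' >/dev/null
python3 -m pendant '[{"dx":0.95,"dy":0,"dz":0,"wx":0,"wy":0,"wz":-0.85},{"dx":0.95,"dy":0,"dz":0,"wx":0,"wy":0,"wz":-0.85},{"dx":0.95,"dy":0,"dz":0,"wx":0,"wy":0,"wz":-0.85},{"dx":0.95,"dy":0,"dz":0,"wx":0,"wy":0,"wz":-0.85},{"dx":0.95,"dy":0,"dz":0,"wx":0,"wy":0,"wz":-0.85}]' >/dev/null
python3 -m pendant '[{"dx":0.95,"dy":0,"dz":0,"wx":0,"wy":0,"wz":-0.85},{"dx":0.95,"dy":0,"dz":0,"wx":0,"wy":0,"wz":-0.85},{"dx":0.95,"dy":0,"dz":0,"wx":0,"wy":0,"wz":-0.85},{"dx":0.95,"dy":0,"dz":0,"wx":0,"wy":0,"wz":-0.85},{"dx":0.95,"dy":0,"dz":0,"wx":0,"wy":0,"wz":-0.85}]' >/dev/null
python3 -m pendant '[{"dx":0.95,"dy":0,"dz":0,"wx":0,"wy":0,"wz":-0.85},{"dx":0.95,"dy":0,"dz":0,"wx":0,"wy":0,"wz":-0.85},{"dx":0.95,"dy":0,"dz":0,"wx":0,"wy":0,"wz":-0.85},{"dx":0.95,"dy":0,"dz":0,"wx":0,"wy":0,"wz":-0.85},{"dx":0.95,"dy":0,"dz":0,"wx":0,"wy":0,"wz":-0.85}]'
python3 g.py 0.488 0.162 0.30 1.87
```

```text
clock: 2.78
tcp_pos: [0.5792, -0.0056, 0.404]
tool_rot: [0.697, 0.717, 0.0, 0.0]
ft_force: [0.7, 0.4, 0.2]
width: -0.0
gripper_force: 0.0
at [ 0.5792 -0.0056  0.404 ] ov 0.0726 shift [ 4.25 -2.17  2.6 ] turn [ 0.01  0.   -3.4 ] F [0.7 0.4 0.2] w -0.0 t 2.8 j [ 0.3   0.36 -0.53  1.8   0.21  1.04 -0.29]
```

```bash
python3 -m pendant '[{"dx":0.9,"dy":-0.31,"dz":0.3,"wx":0,"wy":0,"wz":-0.68},{"dx":0.9,"dy":-0.31,"dz":0.3,"wx":0,"wy":0,"wz":-0.68},{"dx":0.9,"dy":-0.31,"dz":0.3,"wx":0,"wy":0,"wz":-0.68},{"dx":0.9,"dy":-0.31,"dz":0.3,"wx":0,"wy":0,"wz":-0.68},{"dx":0.9,"dy":-0.31,"dz":0.3,"wx":0,"wy":0,"wz":-0.68}]' >/dev/null
python3 g.py 0.488 0.162 0.163 1.87
python3 - <<'E'
from h import *
c=cams.get_image("wrist");cv2.imwrite("pics/w1.png",c["image"]);print(c["eye"])
for o in["bail_bar","pail"]:
    for m in nets.mark_of("wrist",o)[:2]:print(o,np.round(m["xy"]),m["confidence"],plane(c,m["xy"],.107 if o!="pail" else 0).round(3))
E
```

```text
at [0.493  0.1638 0.3436] ov 0.0726 shift [-0.01 -0.14  4.51] turn [ 0.01 -0.   -0.01] F [ 0.7  0.3 -1. ] w -0.0001 t 3.2 j [ 0.05  0.36 -0.64  1.99  0.28  0.87 -0.44]
[0.46997083 0.23848981 0.41473384]
bail_bar [366. 222.] 0.95 [0.533 0.172 0.107]
pail [416. 197.] 0.71 [0.6   0.193 0.   ]
```

View pics/w1.png

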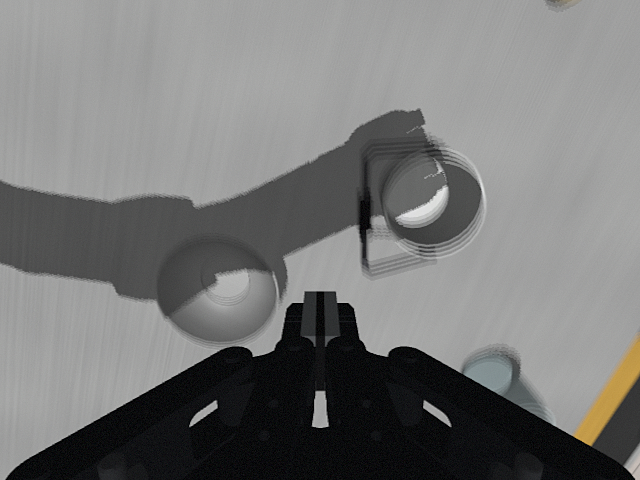

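The wrist picture shows the bar at (365,215), square to the tool, so the estimate holds: bar (0.533,0.172) and pail (0.600,0.195). I'll descend behind the bar and push.

```bash
python3 -m pendant '[{"dx":0,"dy":-0.03,"dz":0.9,"wx":0,"wy":0,"wz":0},{"dx":0,"dy":-0.03,"dz":0.9,"wx":0,"wy":0,"wz":0},{"dx":0,"dy":-0.03,"dz":0.9,"wx":0,"wy":0,"wz":0},{"dx":0,"dy":-0.03,"dz":0.9,"wx":0,"wy":0,"wz":0},{"dx":0,"dy":-0.03,"dz":0.85,"wx":0,"wy":0,"wz":0}]'
python3 -m pendant '[{"dx":0,"dy":0.25,"dz":0,"wx":0,"wy":0,"wz":0},{"dx":0,"dy":0.25,"dz":0,"wx":0,"wy":0,"wz":0},{"dx":0,"dy":0.25,"dz":-0.05,"wx":0,"wy":0,"wz":0},{"dx":0,"dy":0.25,"dz":-0.05,"wx":0,"wy":0,"wz":0},{"dx":0,"dy":0.25,"dz":-0.05,"wx":0,"wy":0,"wz":0}]'
python3 -m pendant '[{"dx":0,"dy":0.25,"dz":-0.05,"wx":0,"wy":0,"wz":0},{"dx":0,"dy":0.25,"dz":-0.05,"wx":0,"wy":0,"wz":0},{"dx":0,"dy":0.25,"dz":-0.05,"wx":0,"wy":0,"wz":0},{"dx":0,"dy":0,"dz":0,"wx":0,"wy":0,"wz":0}]'
python3 - <<'E'
from h import *
C=[cams.get_image(n) for n in("side","scene")]
i=C[0]["image"][150:330,130:370];cv2.imwrite("pics/s2.png",cv2.resize(i,(800,600),interpolation=cv2.INTER_CUBIC))
rs=[]
for n,c in zip(("side","scene"),C):
    m=nets.mark_of(n,"bail_bar");print([(np.round(x["xy"]),x["confidence"]) for x in m[:2]])
    if m: rs.append(ray(c,m[0]["xy"]))
if len(rs)>1: print(tri(rs))
E
python3 g.py .6 .195 .2 1.87
```

```text
clock: 3.77
tcp_pos: [0.4889, 0.1592, 0.1645]
tool_rot: [0.596, 0.803, 0.0, 0.0]
ft_force: [1.6, -1.6, -0.7]
width: -0.0001
gripper_force: 0.0
clock: 4.18
tcp_pos: [0.5381, 0.1755, 0.1742]
tool_rot: [0.596, 0.803, 0.001, 0.001]
ft_force: [-0.8, -0.2, 1.9]
width: 0.0001
gripper_force: 0.7
clock: 4.52
tcp_pos: [0.5672, 0.1847, 0.1787]
tool_rot: [0.595, 0.803, 0.001, 0.001]
ft_force: [-0.1, -0.2, 1.2]
width: -0.0001
gripper_force: 0.2
[(array([236., 209.]), 0.51), (array([388., 295.]), 0.4)]
[(array([424., 229.]), 0.88)]
(array([0.58464762, 0.18434689, 0.14100149]), [np.float64(0.004105961134866164), np.float64(0.00410596113486615)])
at [0.564  0.1837 0.1776] ov 0.0726 shift [ 0.01  0.94 -0.56] turn [-0.01  0.   -0.04] F [-1.4  0.1  0.2] w 0.0001 t 4.7 j [-0.09  0.65 -0.48  1.99  0.5   0.62 -0.61]
```

View pics/s2.png

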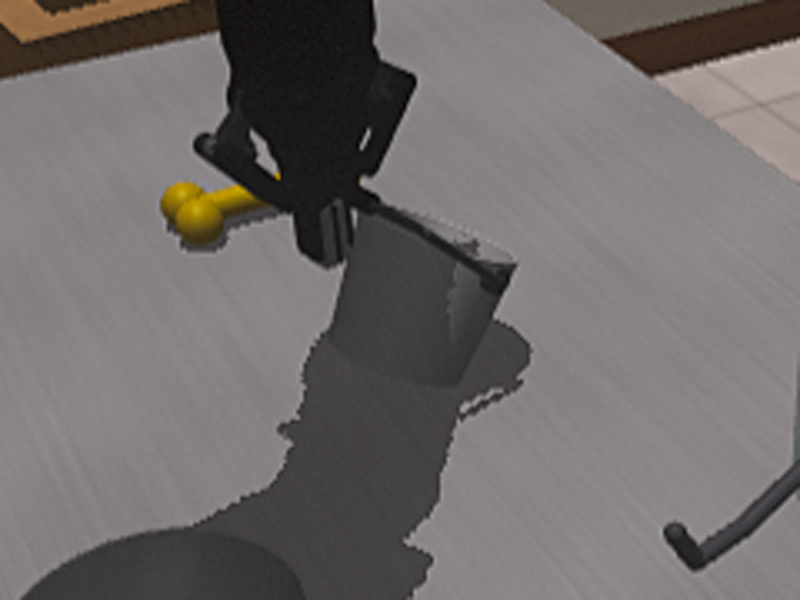

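The side crop shows the pail at (430,290) tipped forward by about 20°. The bar has jammed on the finger at (365,195), because friction held it from sliding up. I'll back off slowly so the pail settles, then push along the bail's arc, rising as I go.

```bash
python3 -m pendant '[{"dx":0,"dy":-0.1,"dz":0,"wx":0,"wy":0,"wz":0},{"dx":0,"dy":-0.1,"dz":0,"wx":0,"wy":0,"wz":0},{"dx":0,"dy":-0.1,"dz":0,"wx":0,"wy":0,"wz":0},{"dx":0,"dy":-0.1,"dz":0,"wx":0,"wy":0,"wz":0},{"dx":0,"dy":-0.1,"dz":0,"wx":0,"wy":0,"wz":0}]' >/dev/null
python3 -m pendant '[{"dx":0,"dy":-0.1,"dz":0,"wx":0,"wy":0,"wz":0},{"dx":0,"dy":-0.15,"dz":0,"wx":0,"wy":0,"wz":0},{"dx":0,"dy":-0.2,"dz":0,"wx":0,"wy":0,"wz":0},{"dx":0,"dy":-0.2,"dz":0,"wx":0,"wy":0,"wz":0},{"dx":0,"dy":-0.2,"dz":0,"wx":0,"wy":0,"wz":0}]' >/dev/null
python3 -m pendant '[{"dx":0,"dy":-0.3,"dz":0,"wx":0,"wy":0,"wz":0},{"dx":0,"dy":-0.3,"dz":0,"wx":0,"wy":0,"wz":0},{"dx":0,"dy":0,"dz":0,"wx":0,"wy":0,"wz":0},{"dx":0,"dy":0,"dz":0,"wx":0,"wy":0,"wz":0}]'
python3 - <<'E'
from h import *
C=[cams.get_image(n) for n in("side","scene")]
i=C[0]["image"][150:330,130:370];j=C[1]["image"][180:320,340:526]
cv2.imwrite("pics/s3.png",np.hstack([cv2.resize(i,(400,300)),cv2.resize(j,(400,300),interpolation=cv2.INTER_CUBIC)]))
for o in("bail_bar","pail"):
  rs=[]
  for n,c in zip(("side","scene"),C):
    m=nets.mark_of(n,o);print([(np.round(x["xy"]),x["confidence"]) for x in m[:2]])
    if m: rs.append(ray(c,m[0]["xy"]))
  if len(rs)>1: print(tri(rs))
E
```

```text
clock: 5.88
tcp_pos: [0.4897, 0.161, 0.1781]
tool_rot: [0.595, 0.804, -0.0, 0.0]
ft_force: [0.0, 0.7, 0.2]
width: 0.0003
gripper_force: 0.0
[(array([222., 217.]), 0.86)]
[(array([422., 217.]), 0.73)]
(array([0.55488699, 0.17644133, 0.13790679]), [np.float64(0.004972189140089564), np.float64(0.0049721891400894315)])
[(array([245., 264.]), 0.7)]
[(array([418., 280.]), 0.73)]
(array([0.6009485 , 0.20017953, 0.00129395]), [np.float64(0.002831894810899955), np.float64(0.0028318948109000357)])
```

View pics/s3.png

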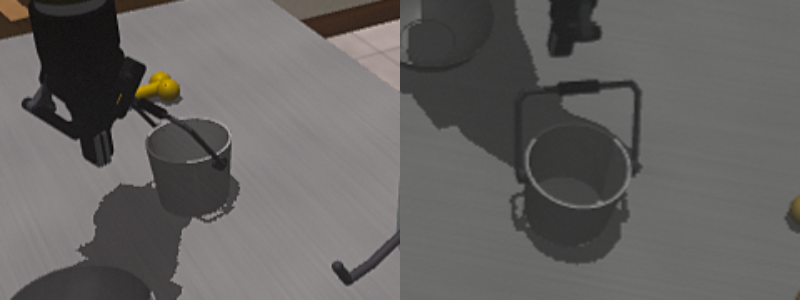

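The pail is standing again at (190,170) in the left half. The bail has already swung to about 35° off vertical, with the bar at (0.555,0.176,0.138). I'll push on with a rising path.

```bash
python3 -m pendant '[{"dx":0,"dy":0.25,"dz":0,"wx":0,"wy":0,"wz":0},{"dx":0,"dy":0.25,"dz":0,"wx":0,"wy":0,"wz":0},{"dx":0,"dy":0.25,"dz":0,"wx":0,"wy":0,"wz":0},{"dx":0,"dy":0.2,"dz":-0.05,"wx":0,"wy":0,"wz":0},{"dx":0,"dy":0.15,"dz":-0.1,"wx":0,"wy":0,"wz":0}]' > /dev/null
python3 -m pendant '[{"dx":0,"dy":0.15,"dz":-0.12,"wx":0,"wy":0,"wz":0},{"dx":0,"dy":0.15,"dz":-0.1,"wx":0,"wy":0,"wz":0},{"dx":0,"dy":0.15,"dz":-0.1,"wx":0,"wy":0,"wz":0},{"dx":0,"dy":0.15,"dz":-0.08,"wx":0,"wy":0,"wz":0},{"dx":0,"dy":0.15,"dz":-0.05,"wx":0,"wy":0,"wz":0}]'
python3 -m pendant '[{"dx":0,"dy":0.15,"dz":-0.03,"wx":0,"wy":0,"wz":0},{"dx":0,"dy":0.15,"dz":-0.03,"wx":0,"wy":0,"wz":0},{"dx":0,"dy":0.15,"dz":0,"wx":0,"wy":0,"wz":0},{"dx":0,"dy":0.1,"dz":0,"wx":0,"wy":0,"wz":0},{"dx":0,"dy":0,"dz":0,"wx":0,"wy":0,"wz":0}]'
python3 - <<'E'
from h import *
C=[cams.get_image(n) for n in("side","scene")]
i=C[0]["image"][150:330,130:370];j=C[1]["image"][180:320,340:526]
cv2.imwrite("pics/s4.png",np.hstack([cv2.resize(i,(400,300)),cv2.resize(j,(400,300),interpolation=cv2.INTER_CUBIC)]))
for o in("bail_bar","pail"):
  rs=[]
  for n,c in zip(("side","scene"),C):
    m=nets.mark_of(n,o);print([(np.round(x["xy"]),x["confidence"]) for x in m[:2]])
    if m: rs.append(ray(c,m[0]["xy"]))
  if len(rs)>1: print(tri(rs))
E
python3 g.py .6 .195 .2 1.87
```

```text
clock: 7.02
tcp_pos: [0.5614, 0.1829, 0.2025]
tool_rot: [0.595, 0.804, 0.0, 0.0]
ft_force: [-0.4, 0.6, -0.0]
width: -0.0002
gripper_force: 0.1
clock: 7.43
tcp_pos: [0.5826, 0.1895, 0.204]
tool_rot: [0.595, 0.804, 0.0, -0.0]
ft_force: [0.5, -0.7, -0.3]
width: 0.0004
gripper_force: 0.0
[(array([241., 202.]), 0.89)]
[(array([426., 232.]), 0.73)]
(array([0.59701514, 0.18865849, 0.14850959]), [np.float64(0.00252720119895168), np.float64(0.0025272011989517615)])
[(array([242., 202.]), 0.55)]
[(array([416., 281.]), 0.77)]
(array([0.64053586, 0.20746993, 0.10739093]), [np.float64(0.03552693563783518), np.float64(0.03552693563783495)])
at [0.5815 0.1891 0.2042] ov 0.0726 shift [0.01 0.48 0.1 ] turn [-0.    0.   -0.04] F [ 1.2 -0.5  0. ] w 0.0 t 7.7 j [-0.07  0.63 -0.51  1.93  0.47  0.7  -0.57]
```

View pics/s4.png

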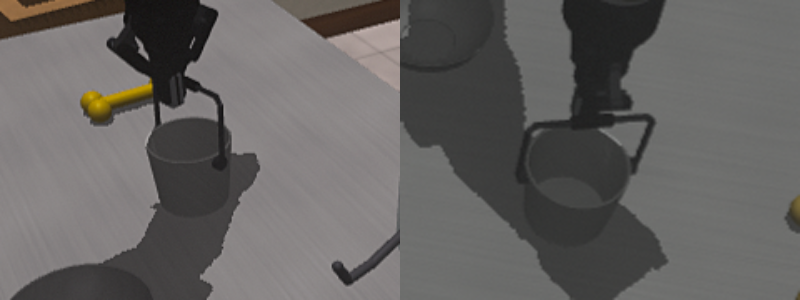

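The bail is upright: both crops show the arms vertical and the pail standing unmoved, with the bar at (0.597,0.189,0.149). I'll back off, rise, open the gripper and come down astride the bar.

```bash
python3 -m pendant '[{"dx":0,"dy":-0.3,"dz":0,"wx":0,"wy":0,"wz":0},{"dx":0,"dy":-0.3,"dz":0,"wx":0,"wy":0,"wz":0},{"dx":0,"dy":0,"dz":-0.9,"wx":0,"wy":0,"wz":0},{"dx":0,"dy":0,"dz":-0.9,"wx":0,"wy":0,"wz":0},{"dx":0,"dy":0,"dz":-0.4,"wx":0,"wy":0,"wz":0}]' >/dev/null
python3 -m pendant '[{"dx":0,"dy":0.5,"dz":0,"wx":0,"wy":0,"wz":0},{"dx":0,"dy":0.5,"dz":0,"wx":0,"wy":0,"wz":0},{"dx":0,"dy":0,"dz":0,"wx":0,"wy":0,"wz":0},{"dx":0,"dy":0,"dz":0,"wx":0,"wy":0,"wz":0},{"dx":0,"dy":0,"dz":0,"wx":0,"wy":0,"wz":0}]' 1
python3 - <<'E'
from h import *
c=cams.get_image("wrist")
for m in nets.mark_of("wrist","bail_bar")[:2]:print(np.round(m["xy"]),m["confidence"],plane(c,m["xy"],.15).round(3))
C=[cams.get_image(n) for n in("side","scene")];rs=[ray(c,m["xy"])] 
for n,k in zip(("side","scene"),C):
    m=nets.mark_of(n,"bail_bar")
    if m: rs.append(ray(k,m[0]["xy"]))
print(tri(rs))
E
python3 g.py .598 .190 .204 1.87
```

```text
clock: 8.57
tcp_pos: [0.5963, 0.1936, 0.2918]
tool_rot: [0.595, 0.804, -0.001, -0.0]
ft_force: [0.4, -0.1, 0.9]
width: 0.0604
gripper_force: 0.0
[328. 255.] 0.7 [0.601 0.195 0.15 ]
(array([0.60120936, 0.1919869 , 0.14947184]), [np.float64(0.0023812836034297325), np.float64(0.004123728020591743), np.float64(0.003830330201905702)])
at [0.5968 0.1937 0.2923] ov 0.0726 shift [-0.1   0.    2.21] turn [-0.    0.   -0.04] F [ 0.7 -0.3 -0.7] w 0.0857 t 8.9 j [-0.02  0.55 -0.58  1.82  0.38  0.88 -0.48]
```

```bash
python3 -m pendant '[{"dx":0,"dy":0.08,"dz":0.5,"wx":0,"wy":0,"wz":0},{"dx":0,"dy":0,"dz":0.5,"wx":0,"wy":0,"wz":0},{"dx":0,"dy":0,"dz":0.5,"wx":0,"wy":0,"wz":0},{"dx":0,"dy":0,"dz":0.5,"wx":0,"wy":0,"wz":0},{"dx":0,"dy":0,"dz":0.2,"wx":0,"wy":0,"wz":0}]' 
python3 -m pendant '[{"dx":0,"dy":0,"dz":0,"wx":0,"wy":0,"wz":0},{"dx":0,"dy":0,"dz":0,"wx":0,"wy":0,"wz":0},{"dx":0,"dy":0,"dz":0,"wx":0,"wy":0,"wz":0},{"dx":0,"dy":0,"dz":0,"wx":0,"wy":0,"wz":0},{"dx":0,"dy":0,"dz":0,"wx":0,"wy":0,"wz":0}]' 0 60
python3 -m pendant '[{"dx":0,"dy":0,"dz":0,"wx":0,"wy":0,"wz":0},{"dx":0,"dy":0,"dz":0,"wx":0,"wy":0,"wz":0},{"dx":0,"dy":0,"dz":0,"wx":0,"wy":0,"wz":0},{"dx":0,"dy":0,"dz":0,"wx":0,"wy":0,"wz":0},{"dx":0,"dy":0,"dz":0,"wx":0,"wy":0,"wz":0}]'
```

```text
clock: 9.28
tcp_pos: [0.5992, 0.1942, 0.2019]
tool_rot: [0.595, 0.804, -0.001, -0.001]
ft_force: [-0.1, 0.2, -0.2]
width: 0.0857
gripper_force: 0.0
clock: 9.7
tcp_pos: [0.6006, 0.1949, 0.2054]
tool_rot: [0.595, 0.804, 0.001, 0.0]
ft_force: [0.8, 0.1, 0.4]
width: 0.0253
gripper_force: 0.0
clock: 10.12
tcp_pos: [0.6006, 0.1949, 0.2052]
tool_rot: [0.595, 0.804, 0.0, 0.0]
ft_force: [-0.7, -0.2, 6.3]
width: 0.01
gripper_force: 58.6
```

Gripped at 10 mm opening with 58 N. Lifting and checking.

```bash
python3 -m pendant '[{"dx":0,"dy":0,"dz":-0.2,"wx":0,"wy":0,"wz":0},{"dx":0,"dy":0,"dz":-0.4,"wx":0,"wy":0,"wz":0},{"dx":0,"dy":0,"dz":-0.7,"wx":0,"wy":0,"wz":0},{"dx":0,"dy":0,"dz":-0.7,"wx":0,"wy":0,"wz":0},{"dx":0,"dy":0,"dz":-0.7,"wx":0,"wy":0,"wz":0}]' >/dev/null
python3 -m pendant '[{"dx":0,"dy":0,"dz":-0.5,"wx":0,"wy":0,"wz":0},{"dx":0,"dy":0,"dz":-0.3,"wx":0,"wy":0,"wz":0},{"dx":0,"dy":0,"dz":0,"wx":0,"wy":0,"wz":0}]'
python3 - <<'E'
from h import *
c=cams.get_image("side");d=cams.get_image("scene")
i=c["image"][100:340,130:450];j=d["image"][120:360,160:480]
cv2.imwrite("pics/s5.png",np.hstack([cv2.resize(i,(400,300)),cv2.resize(j,(400,300))]))
E
python3 g.py .483 -.26 .345 1.81
```

```text
clock: 10.78
tcp_pos: [0.6007, 0.1952, 0.347]
tool_rot: [0.595, 0.804, 0.002, 0.001]
ft_force: [0.8, -0.1, -1.6]
width: 0.01
gripper_force: 58.7
at [0.5998 0.1944 0.3436] ov 0.0726 shift [-10.01  -6.11  -0.03] turn [-0.01  0.01  0.71] F [-0.2  0.5 -3.6] w 0.01 t 10.9 j [ 0.    0.5  -0.6   1.76  0.34  0.98 -0.44]
```

View pics/s5.png

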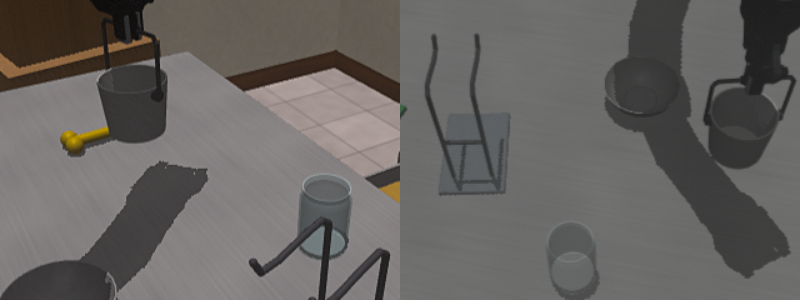

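The pail hangs level from the gripper. Travelling to the point in front of the prongs.

```bash
python3 -m pendant '[{"dx":-0.2,"dy":-0.15,"dz":0,"wx":0,"wy":0,"wz":0.05},{"dx":-0.4,"dy":-0.3,"dz":0,"wx":0,"wy":0,"wz":0.05},{"dx":-0.6,"dy":-0.4,"dz":0,"wx":0,"wy":0,"wz":0.05},{"dx":-0.6,"dy":-0.4,"dz":0,"wx":0,"wy":0,"wz":0.05},{"dx":-0.6,"dy":-0.4,"dz":0,"wx":0,"wy":0,"wz":0.05}]' >/dev/null
python3 -m pendant '[{"dx":-0.6,"dy":-0.4,"dz":0,"wx":0,"wy":0,"wz":0.05},{"dx":-0.6,"dy":-0.4,"dz":0,"wx":0,"wy":0,"wz":0.05},{"dx":-0.6,"dy":-0.4,"dz":0,"wx":0,"wy":0,"wz":0.05},{"dx":-0.6,"dy":-0.4,"dz":0,"wx":0,"wy":0,"wz":0.05},{"dx":-0.6,"dy":-0.4,"dz":0,"wx":0,"wy":0,"wz":0.05}]' >/dev/null
python3 -m pendant '[{"dx":-0.6,"dy":-0.4,"dz":0,"wx":0,"wy":0,"wz":0.05},{"dx":-0.6,"dy":-0.4,"dz":0,"wx":0,"wy":0,"wz":0.05},{"dx":-0.6,"dy":-0.4,"dz":0,"wx":0,"wy":0,"wz":0.05},{"dx":-0.6,"dy":-0.4,"dz":0,"wx":0,"wy":0,"wz":0.05},{"dx":-0.6,"dy":-0.4,"dz":0,"wx":0,"wy":0,"wz":0}]'
python3 g.py .483 -.26 .301 1.81
```

```text
clock: 12.13
tcp_pos: [0.4686, -0.1905, 0.3428]
tool_rot: [0.618, 0.786, -0.0, -0.001]
ft_force: [1.3, -0.1, -2.8]
width: 0.0097
gripper_force: 58.7
at [ 0.4686 -0.1905  0.3428] ov 0.0726 shift [-1.78 -0.06  1.04] turn [-0.03 -0.02  0.  ] F [ 1.3 -0.1 -2.8] w 0.0097 t 12.1 j [ 0.72  0.34 -0.58  2.02  0.24  0.85  0.24]
```

```bash
python3 -m pendant '[{"dx":-0.4,"dy":0,"dz":0,"wx":0,"wy":0,"wz":0},{"dx":-0.5,"dy":0,"dz":0.2,"wx":0,"wy":0,"wz":0},{"dx":-0.5,"dy":0,"dz":0.4,"wx":0,"wy":0,"wz":0},{"dx":-0.4,"dy":-0.05,"dz":0.4,"wx":0,"wy":0,"wz":0},{"dx":0,"dy":0,"dz":0,"wx":0,"wy":0,"wz":0}]'
python3 - <<'E'
from h import *
C={n:cams.get_image(n) for n in("side","scene","wrist")}
for o in("hook_seat","bail_bar"):
  rs=[]
  for n in C:
    m=nets.mark_of(n,o);print(o,n,[(np.round(x["xy"]),round(x["confidence"],2)) for x in m[:2]])
    if m and m[0]["confidence"]>.4: rs.append(ray(C[n],m[0]["xy"]))
  if len(rs)>1: print(tri(rs))
i=C["side"]["image"][180:420,230:550];j=C["scene"]["image"][80:320,80:400]
cv2.imwrite("pics/s6.png",np.hstack([cv2.resize(i,(400,300)),cv2.resize(j,(400,300))]))
E
python3 g.py .570 -.239 .301 1.81
```

```text
clock: 12.55
tcp_pos: [0.4849, -0.2626, 0.3]
tool_rot: [0.619, 0.786, -0.001, -0.002]
ft_force: [-0.2, -0.3, -2.9]
width: 0.0099
gripper_force: 58.7
hook_seat side []
hook_seat scene []
hook_seat wrist []
bail_bar side [(array([310., 346.]), 0.71)]
bail_bar scene [(array([204., 115.]), 0.75)]
bail_bar wrist [(array([319., 330.]), 0.95)]
(array([ 0.48424151, -0.26230045,  0.24604431]), [np.float64(0.002167223142413186), np.float64(0.0027054783956190443), np.float64(0.002222090875426088)])
at [ 0.4859 -0.2587  0.3048] ov 0.0726 shift [-0.02  2.16  0.1 ] turn [0.01 0.01 0.02] F [ 0.3 -1.1 -2.4] w 0.0097 t 13.0 j [ 0.77  0.44 -0.54  1.98  0.3   0.81  0.31]
```

View pics/s6.png

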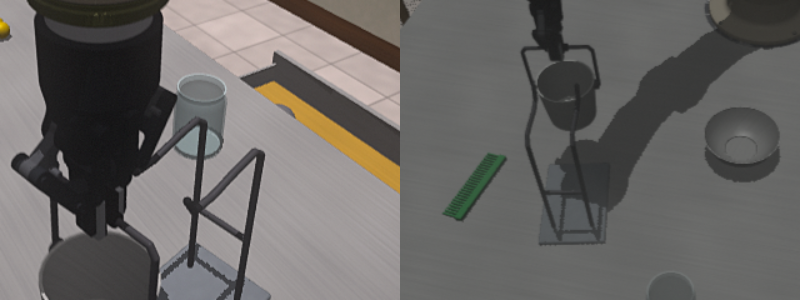

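The side half shows the bar, gripper and pail rim just in front of the prongs. In the scene half the prongs at (530,85) and (576,85) lie within the bar's span of 523 to 598. The bar's measured position, (0.485,-0.261,0.246), clears the tips, so I'll slide in.

```bash
python3 -m pendant '[{"dx":0,"dy":0.15,"dz":0,"wx":0,"wy":0,"wz":0},{"dx":0,"dy":0.25,"dz":0,"wx":0,"wy":0,"wz":0},{"dx":0,"dy":0.25,"dz":0,"wx":0,"wy":0,"wz":0},{"dx":0,"dy":0.25,"dz":0,"wx":0,"wy":0,"wz":0},{"dx":0,"dy":0.25,"dz":0,"wx":0,"wy":0,"wz":0}]'
python3 -m pendant '[{"dx":0,"dy":0.25,"dz":0,"wx":0,"wy":0,"wz":0},{"dx":0,"dy":0.25,"dz":0,"wx":0,"wy":0,"wz":0},{"dx":0,"dy":0.25,"dz":0,"wx":0,"wy":0,"wz":0},{"dx":0,"dy":0.2,"dz":0,"wx":0,"wy":0,"wz":0},{"dx":0,"dy":0.06,"dz":0,"wx":0,"wy":0,"wz":0}]'
python3 -m pendant '[{"dx":0,"dy":0,"dz":0.15,"wx":0,"wy":0,"wz":0},{"dx":0,"dy":0,"dz":0.15,"wx":0,"wy":0,"wz":0},{"dx":0,"dy":0,"dz":0.15,"wx":0,"wy":0,"wz":0},{"dx":0,"dy":0,"dz":0.1,"wx":0,"wy":0,"wz":0},{"dx":0,"dy":0,"dz":0,"wx":0,"wy":0,"wz":0}]'
python3 g.py .570 -.239 .270 1.81
```

```text
clock: 13.42
tcp_pos: [0.5319, -0.2478, 0.3043]
tool_rot: [0.617, 0.787, 0.0, 0.0]
ft_force: [-0.6, -0.7, -2.0]
width: 0.0099
gripper_force: 58.8
clock: 13.83
tcp_pos: [0.5712, -0.238, 0.3042]
tool_rot: [0.617, 0.787, 0.0, 0.0]
ft_force: [0.5, -0.5, -1.7]
width: 0.0098
gripper_force: 58.7
clock: 14.25
tcp_pos: [0.5687, -0.2389, 0.2809]
tool_rot: [0.617, 0.787, -0.0, -0.001]
ft_force: [-0.6, -0.3, -1.9]
width: 0.0098
gripper_force: 58.7
at [ 0.5687 -0.2389  0.2809] ov 0.0726 shift [-0.01  0.03  0.27] turn [-0.02 -0.01  0.01] F [-0.6 -0.3 -1.9] w 0.0098 t 14.2 j [ 0.65  0.54 -0.51  1.86  0.34  0.84  0.21]
```

```bash
python3 -m pendant '[{"dx":0,"dy":0,"dz":0.06,"wx":0,"wy":0,"wz":0},{"dx":0,"dy":0,"dz":0.06,"wx":0,"wy":0,"wz":0},{"dx":0,"dy":0,"dz":0.06,"wx":0,"wy":0,"wz":0},{"dx":0,"dy":0,"dz":0,"wx":0,"wy":0,"wz":0}]'
python3 -m pendant '[{"dx":0,"dy":0,"dz":0.05,"wx":0,"wy":0,"wz":0},{"dx":0,"dy":0,"dz":0.05,"wx":0,"wy":0,"wz":0},{"dx":0,"dy":0,"dz":0,"wx":0,"wy":0,"wz":0}]'
python3 - <<'E'
from h import *
C={n:cams.get_image(n) for n in("side","scene","wrist")};rs=[]
for n in C:
    m=nets.mark_of(n,"bail_bar")
    if m and m[0]["confidence"]>.5: rs.append(ray(C[n],m[0]["xy"]))
print(tri(rs))
E
```

```text
clock: 14.58
tcp_pos: [0.5694, -0.2387, 0.2746]
tool_rot: [0.617, 0.787, -0.0, -0.0]
ft_force: [0.5, 0.1, -2.0]
width: 0.01
gripper_force: 58.7
clock: 14.83
tcp_pos: [0.5695, -0.2387, 0.2707]
tool_rot: [0.617, 0.787, -0.0, -0.0]
ft_force: [-0.1, -1.3, -3.0]
width: 0.0098
gripper_force: 58.7
(array([ 0.5683987 , -0.2412282 ,  0.21768419]), [np.float64(0.0017095068965574652), np.float64(0.002996347250691655), np.float64(0.003091351057599363)])
```

Not yet in contact, so I'll lower in small steps until the load comes off.

```bash
python3 -m pendant '[{"dx":0,"dy":0,"dz":0.04,"wx":0,"wy":0,"wz":0},{"dx":0,"dy":0,"dz":0.03,"wx":0,"wy":0,"wz":0},{"dx":0,"dy":0,"dz":0,"wx":0,"wy":0,"wz":0}]'
python3 -m pendant '[{"dx":0,"dy":0,"dz":0.04,"wx":0,"wy":0,"wz":0},{"dx":0,"dy":0,"dz":0,"wx":0,"wy":0,"wz":0},{"dx":0,"dy":0,"dz":0,"wx":0,"wy":0,"wz":0}]'
```

```text
clock: 15.38
tcp_pos: [0.5699, -0.2387, 0.2695]
tool_rot: [0.617, 0.787, -0.0, 0.001]
ft_force: [-4.4, 0.4, 9.8]
width: 0.01
gripper_force: 60.2
clock: 15.63
tcp_pos: [0.5699, -0.2387, 0.2692]
tool_rot: [0.617, 0.787, -0.0, 0.001]
ft_force: [-7.4, 0.5, 21.7]
width: 0.0099
gripper_force: 61.3
```

Contact made, but the -x push of 7 N suggests the bar sits slightly up the inner slope. I'll ease off, back up 5 mm and lower again.

```bash
python3 -m pendant '[{"dx":0,"dy":0,"dz":-0.15,"wx":0,"wy":0,"wz":0},{"dx":0,"dy":-0.12,"dz":0,"wx":0,"wy":0,"wz":0},{"dx":0,"dy":0,"dz":0.06,"wx":0,"wy":0,"wz":0},{"dx":0,"dy":0,"dz":0,"wx":0,"wy":0,"wz":0}]'
python3 -m pendant '[{"dx":0,"dy":0,"dz":0.04,"wx":0,"wy":0,"wz":0},{"dx":0,"dy":0,"dz":0,"wx":0,"wy":0,"wz":0},{"dx":0,"dy":0,"dz":0,"wx":0,"wy":0,"wz":0}]'
```

```text
clock: 15.97
tcp_pos: [0.5644, -0.2402, 0.2698]
tool_rot: [0.618, 0.787, -0.0, -0.0]
ft_force: [-0.7, -0.9, 2.8]
width: 0.0099
gripper_force: 59.5
clock: 16.22
tcp_pos: [0.5645, -0.2402, 0.2694]
tool_rot: [0.618, 0.787, -0.001, -0.0]
ft_force: [-5.5, -0.5, 13.4]
width: 0.0098
gripper_force: 60.8
```

The contact height is the same 5 mm apart, so the bar is on the level part. I'll relieve the pressure and release.

```bash
python3 -m pendant '[{"dx":0,"dy":0,"dz":-0.04,"wx":0,"wy":0,"wz":0},{"dx":0,"dy":0,"dz":0,"wx":0,"wy":0,"wz":0},{"dx":0,"dy":0,"dz":0,"wx":0,"wy":0,"wz":0}]' 0 20
python3 -m pendant '[{"dx":0,"dy":0,"dz":0,"wx":0,"wy":0,"wz":0},{"dx":0,"dy":0,"dz":0,"wx":0,"wy":0,"wz":0},{"dx":0,"dy":0,"dz":0,"wx":0,"wy":0,"wz":0},{"dx":0,"dy":0,"dz":0,"wx":0,"wy":0,"wz":0},{"dx":0,"dy":0,"dz":0,"wx":0,"wy":0,"wz":0}]' 0.5
python3 -m pendant '[{"dx":0,"dy":0,"dz":0,"wx":0,"wy":0,"wz":0},{"dx":0,"dy":0,"dz":-0.2,"wx":0,"wy":0,"wz":0},{"dx":0,"dy":0,"dz":-0.3,"wx":0,"wy":0,"wz":0},{"dx":0,"dy":0,"dz":-0.5,"wx":0,"wy":0,"wz":0},{"dx":0,"dy":0,"dz":-0.7,"wx":0,"wy":0,"wz":0}]'
python3 -m pendant '[{"dx":0,"dy":0,"dz":-0.9,"wx":0,"wy":0,"wz":0},{"dx":0,"dy":0,"dz":-0.9,"wx":0,"wy":0,"wz":0},{"dx":0,"dy":-0.5,"dz":-0.5,"wx":0,"wy":0,"wz":0},{"dx":0,"dy":-0.9,"dz":0,"wx":0,"wy":0,"wz":0},{"dx":0,"dy":-0.5,"dz":0,"wx":0,"wy":0,"wz":0}]'
python3 -m pendant '[{"dx":0,"dy":0,"dz":0,"wx":0,"wy":0,"wz":0},{"dx":0,"dy":0,"dz":0,"wx":0,"wy":0,"wz":0},{"dx":0,"dy":0,"dz":0,"wx":0,"wy":0,"wz":0},{"dx":0,"dy":0,"dz":0,"wx":0,"wy":0,"wz":0},{"dx":0,"dy":0,"dz":0,"wx":0,"wy":0,"wz":0}]'
python3 - <<'E'
from h import *
for k in range(2):
  C={n:cams.get_image(n) for n in("side","scene")}
  for o in("bail_bar","pail"):
    rs=[]
    for n in C:
      m=nets.mark_of(n,o)
      if m: rs.append(ray(C[n],m[0]["xy"]))
    if len(rs)>1:print(o,tri(rs))
i=C["side"]["image"][180:420,230:550];j=C["scene"]["image"][80:320,80:400]
cv2.imwrite("pics/s7.png",np.hstack([cv2.resize(i,(400,300)),cv2.resize(j,(400,300))]))
E
```

```text
clock: 16.47
tcp_pos: [0.5649, -0.2399, 0.2699]
tool_rot: [0.617, 0.787, -0.0, -0.0]
ft_force: [-1.3, -1.2, 0.9]
width: 0.0101
gripper_force: 59.2
clock: 16.88
tcp_pos: [0.565, -0.2398, 0.2702]
tool_rot: [0.617, 0.787, 0.0, -0.0]
ft_force: [0.8, 0.2, -0.1]
width: 0.0429
gripper_force: 0.0
clock: 17.3
tcp_pos: [0.5644, -0.2397, 0.3386]
tool_rot: [0.617, 0.787, -0.0, -0.001]
ft_force: [-0.0, -0.7, 0.3]
width: 0.0424
gripper_force: 0.0
clock: 17.72
tcp_pos: [0.4893, -0.2582, 0.4329]
tool_rot: [0.617, 0.787, -0.0, 0.002]
ft_force: [-0.7, -0.8, -0.5]
width: 0.0427
gripper_force: 0.0
clock: 18.13
tcp_pos: [0.4921, -0.2574, 0.4302]
tool_rot: [0.617, 0.787, 0.0, -0.0]
ft_force: [0.0, -0.1, -0.3]
width: 0.0426
gripper_force: 0.0
bail_bar (array([ 0.56253517, -0.24289102,  0.21809214]), [np.float64(0.00157115951029987), np.float64(0.0015711595102998607)])
pail (array([ 0.56790001, -0.2354985 ,  0.05668112]), [np.float64(0.00033907850281387944), np.float64(0.00033907850281400244)])
bail_bar (array([ 0.56316591, -0.24432326,  0.21845944]), [np.float64(0.004257879315235694), np.float64(0.004257879315235761)])
pail (array([ 0.56856655, -0.23637637,  0.05808414]), [np.float64(0.0015022286024601735), np.float64(0.0015022286024601787)])
```

View pics/s7.png

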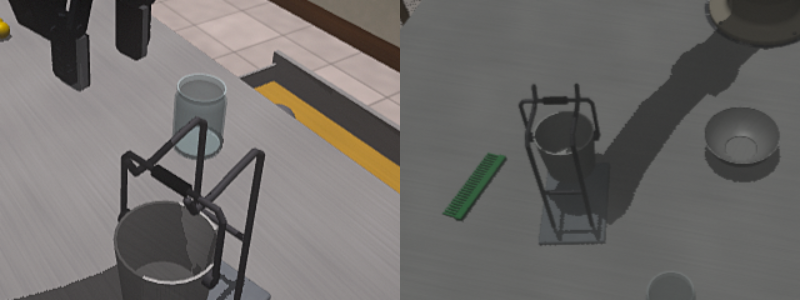

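The pail hangs with its bar across both prongs: grip tube at (172,180) in the side half and (555,100) in the scene half. The jar stands where it was. I'll let it settle, check that it is still, and hand in.

```bash
for i in 1 2 3 4; do python3 -m pendant '[{"dx":0,"dy":0,"dz":0,"wx":0,"wy":0,"wz":0},{"dx":0,"dy":0,"dz":0,"wx":0,"wy":0,"wz":0},{"dx":0,"dy":0,"dz":0,"wx":0,"wy":0,"wz":0},{"dx":0,"dy":0,"dz":0,"wx":0,"wy":0,"wz":0},{"dx":0,"dy":0,"dz":0,"wx":0,"wy":0,"wz":0}]' >/dev/null; done
python3 - <<'E'
from h import *
I=[]
for k in range(5): I.append(cams.get_image("side")["image"][290:460,300:430].astype(int))
d=[abs(a-I[0]).max(axis=2) for a in I[1:]];m=[int((x>40).sum()) for x in d];print(m)
if max(m)<40: print(job.job_done())
E
```

```text
[0, 0, 0, 0]
the job is handed in; nothing more can be done
None
```

The pail hangs still by its upright handle across both prongs, the jar was not touched, and the job is handed in; my first push tipped the pail about 20° before I backed off, it settled flat, and a second push finished raising the handle.

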